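# Find the socket that fits the microscope base nut

### The arm

A 6-joint arm with a two-finger parallel gripper is mounted at the origin on the work surface. World frame = base frame: x ahead of the robot, y to its left, z up, the work surface at z = 0. Lengths are in mm, angles in degrees, forces in N, time in s.
With the tool pointing down it reaches from about 350 to 775 mm from the base axis. Payload 7.3 kg.
Tool frame: the origin (TCP) lies between the finger pads; the fingertips stand ahead of it and the grasp point (between the pads) lies 5 mm behind it (tip_reach is the z of the fingertips in the tool frame, in mm); z points along the fingers, y is the direction in which the jaws open and shut (so a half turn about z gives the same grasp; the last joint's range is limited). The gripper opens to 92 mm and grips with 3 to 60 N. Pads are 19 mm wide; open, the fingers measure 130 mm over their backs; the gripper's body (75 mm by 190 mm) begins 47 mm behind the grasp point.
Start: joints at [-82.048, 19.595, 87.324, -0, 73.075, -8.365], TCP at [147.529, -503.864, 240.741] pointing down, gripper open.
Joint ranges: [-145.02, 145.02], [-44.19, 115.74], [2.07, 154.8], [-57.11, 237.11], [16.16, 152.29], [-177.93, 177.93]. Speed limits (degrees/s): [147.25, 147.25, 180, 180, 180, 180].

### API

Orientations are given as [roll, pitch, yaw] about the fixed x, y, z axes, in that order (R = Rz(yaw) Ry(pitch) Rx(roll)).
In Python, from plant import state, camera, get_calibration, job_done, tip_reach gives the robot as it stands.
- The arm moves only by the shell command python3 -m creep 'ROWS' [FORCE]. ROWS is JSON, a list that holds one entry, the list of rows, each a list of 5 numbers: the shift along the tool's x, y, z in cm, then the turn about the tool's z in rad, then the opening in per cent of the stroke, from 0 (shut) to 100 (fully open). In form: [[[x, y, z, twist, jaw], ...]]. A call has exactly 5 rows; each row is the pose to reach, as a shift and turn from the pose commanded when the call began, along the tool's axes at that moment; what a row does not reach only later rows make up. A row lasts 1/8 s, in which the tool goes at most 62.5 mm and 10.7 degrees, less where a joint would pass 70% of its speed; a pose out of reach is approached as far as the arm can. A call with a gripper value outside its range is refused whole. The fingers move at their own pace and stop on an object; FORCE is the grip in N (left out, the last holds). Time passes only in rows, so rows that repeat a pose let the fingers close, or fill a call up. It gives the time, the measured TCP pose, the force and the opening at its end, in the units of the state.
- state(): the state, without advancing time (a new reading comes with each control period).
- camera(name): name is "scene" or "top"; returns the picture (400x640x3 uint8, red, green, blue); there is no depth.
- get_calibration(name): a dict with "camera_matrix" (3x3 intrinsics, pixels), "rvec" (rotation vector, rad) and "tvec" (3), from world to camera coordinates, as OpenCV has them. Camera axes: x right, y down, z forward; pixel columns grow to the right and rows downward; lengths in mm; the calibration is good to about 2 mm. A picture is of the moment at which its call begins. get_calibration takes no time and is no camera call.
- job_done(): hands the job in, once; it reports no verdict.
The state is a dict: "time": time; "qpos": joint angles; "qd": joint speeds; "joint_efforts": joint torques, N m; "eef_pos": TCP position; "tcp_rot": TCP orientation; "wrist_force": force on the tool from outside, world axes, zero at the start; "moment": the same for the moment, N m; "width": finger opening in mm.
Only numpy, scipy, OpenCV 4.12 (cv2) and the standard library are available. Lean on these libraries where they do the work, as an engineer would, in place of code of your own. Each camera call takes 0.05 s, during which the arm holds its last target.

### The job

Find which of the three look-alike sockets in the black tray fits the hex nut on the black round boss of the white microscope base, by trying them on it one at a time: the right one drops fully home, its skirt down on the boss, while a wrong one stays up. Stand any socket that does not fit back upright in the black tray, and finish with the fitting one fully seated on the nut and still held in the gripper. Leave everything else on the table where it is.

Things in the scene. Friction and masses are not known exactly. Their poses are not given: they have to be found in the camera images.
- socket_a_mid (a point): steel socket, mouth down in the black tray; all three look alike. 66 mm high, 0.25 kg: skirt 48 mm across flats (55 over corners) for the lowest 22 mm, above it a dark square grip head 24 x 24 mm. This point: on its axis, half-way up (33 mm); x, y square to the head's faces, z up. Below, a hex bore 16.5 mm deep, two flats square to x, round pilot pin inside; bore 25, 32 or 39 mm, not known which
- socket_b_mid (a point): steel socket, mouth down in the black tray; all three look alike. 66 mm high, 0.25 kg: skirt 48 mm across flats (55 over corners) for the lowest 22 mm, above it a dark square grip head 24 x 24 mm. This point: on its axis, half-way up (33 mm); x, y square to the head's faces, z up. Below, a hex bore 16.5 mm deep, two flats square to x, round pilot pin inside; bore 25, 32 or 39 mm, not known which
- socket_c_mid (a point): steel socket, mouth down in the black tray; all three look alike. 66 mm high, 0.25 kg: skirt 48 mm across flats (55 over corners) for the lowest 22 mm, above it a dark square grip head 24 x 24 mm. This point: on its axis, half-way up (33 mm); x, y square to the head's faces, z up. Below, a hex bore 16.5 mm deep, two flats square to x, round pilot pin inside; bore 25, 32 or 39 mm, not known which
- seat (a point): centre of the top of the black round boss (72 mm wide) on the white base, 44 mm over the table; the nut to be fitted stands here. x, y as base, z up. The fitting socket goes down until its skirt rests on the boss: its underside at this height, its middle 33 mm above. A wrong socket, too small or too large, stops 9 to 15 mm higher
- nut_top (a point): centre of the top of the nut to be fitted, 14 mm above seat. The nut is fixed, steel, chamfered, with an open middle, two flats square to the base's x; 22, 29 or 36 mm across flats, varying from time to time. The fitting socket has 1.5 mm play all round and needs its yaw within about 6 degrees of the nut's, or that plus any multiple of 60 degrees
- base: white microscope base without its pillar, fixed, 200 x 250 mm, 40 mm high; origin at the centre of its underside, x towards the edge with the spare nuts (away from the robot at yaw 0), z up. The nut to be fitted is on the black boss 30 mm to -x of the centre; the two nuts on small grey bosses (62 mm to +x, 70 mm to either side) are spares, not to be used
- tray: black open tray, fixed, 160 x 290 mm outside, walls 22 mm high and 5 mm thick, floor 5 mm thick; origin at the centre of its underside, x across its short side, y along its long side. The sockets stand in a row along y, 25 mm to -x of its middle, some 85 mm apart
- tweezers: steel tweezers, 120 x 9 x 8 mm, lying in the tray behind the sockets (bystander)
- small_dish: small shallow glass dish, 52 mm wide, 14 mm high, on the white base beside the nut (bystander)
- dish: shallow glass dish, 96 mm wide, 18 mm high, on the far side of the table (bystander)
- jar: amber jar with blue cap, 60 mm wide, 75 mm high, on the far side of the table (bystander)
- slide_box: green slide box, 86 x 101 x 36 mm, on the far side of the table (bystander)
- stain_bottle: amber dropper bottle, 40 mm wide, 80 mm high, at the left of the table (bystander)
- beaker: glass beaker, 64 mm wide, 75 mm high, at the right of the table (bystander)
Things that resemble listed ones, but are neither listed nor needed, are in the scene too. What is shaped like the part that bears socket_b_mid but yellow is not meant. Leave any yellow look-alike of the part that bears socket_a_mid alone.

How it is judged:
By the outcome, as a careful person would: the job done as asked, in the order asked, and still so for the second after the job is handed in, while the arm keeps its last pose, push and grip.
It also fails if it takes over 72 s, if anything falls off the work surface, if the arm or the gripper's body presses on something with over 40 N, if the wrist force passes 120 N, or if a joint passes its speed limit or range.

## Working session

There is one attempt and no reset: what is moved stays moved. The work goes in short steps, Python scripts to look and compute and a shell command to move; the robot and the scene stay as the last step left them, time stands still between calls to the robot, and variables do not carry over. Pictures are saved under pics/ and viewed, and the job is handed in when it is done.

```bash
mkdir -p pics; ls
python3 - <<'E'
from plant import *
import cv2
print(state(), tip_reach)
for n in("scene","top"):
    c=get_calibration(n);print(n,c)
    cv2.imwrite(f"pics/{n}0.png",camera(n)[:,:,::-1])
E
```

```text
pics
{'time': 0.0, 'qpos': array([-8.20488867e+01,  1.96397550e+01,  8.73790509e+01, -6.34153574e-04,
        7.30724405e+01, -8.36295895e+00]), 'qd': array([-0.02012362, -0.11753882,  0.00245889,  0.00578115, -0.06872856,
       -0.04063258]), 'joint_efforts': array([ 1.32117730e-03, -4.31239271e+01, -2.44222820e+01,  7.18768453e-02,
        5.58445835e-02, -1.37068182e-04]), 'eef_pos': array([ 147.45727487, -503.46168138,  240.00378383]), 'tcp_rot': array([-1.79909636e+02, -1.26712348e-02,  1.63142473e+01]), 'wrist_force': array([0.17245836, 0.62653263, 0.22629555]), 'moment': array([ 0.02932812, -0.03326061, -0.01714044]), 'width': 91.85771312422631} 14.0
scene {'camera_matrix': array([[379.76345403,   0.        , 323.88538351],
       [  0.        , 379.76345403, 198.57968577],
       [  0.        ,   0.        ,   1.        ]]), 'rvec': array([ 1.99542462,  1.78840464, -0.48940129]), 'tvec': array([ -86.84402605, -451.49393899, 1425.74225099])}
top {'camera_matrix': array([[491.60994346,   0.        , 323.21878471],
       [  0.        , 491.60994346, 197.14017032],
       [  0.        ,   0.        ,   1.        ]]), 'rvec': array([ 2.14927258, -2.17031551,  0.11049359]), 'tvec': array([  17.31942821,  602.73603112, 1750.14663084])}
```

View pics/scene0.png

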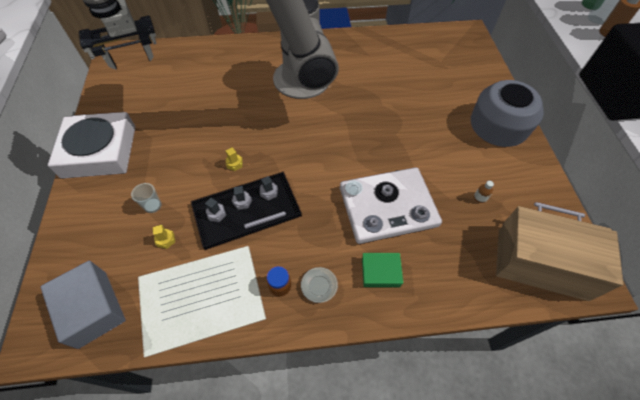

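View pics/top0.png

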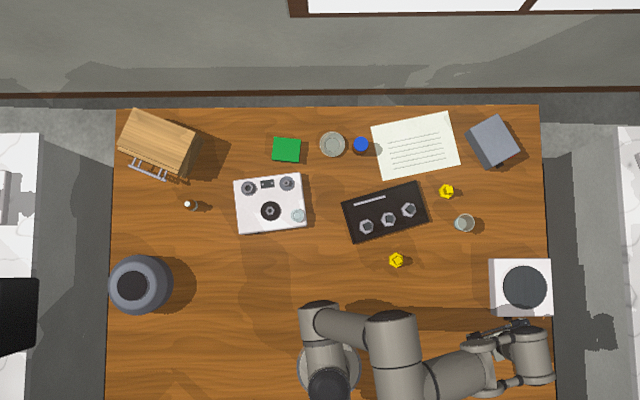

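The two views show the tray with three grey-headed sockets (top view 366,227 / 388,219 / 409,210), the base with the black boss at (270,211), the small dish at (299,215), and two yellow look-alikes at (447,191) and (396,260). I'll zoom in next.

Run:
```python
import cv2,numpy as np
t=cv2.imread("pics/top0.png")
a=cv2.resize(t[165:255,220:440],None,fx=3.6,fy=3.6,interpolation=cv2.INTER_CUBIC)
cv2.imwrite("pics/topz.png",a)
s=cv2.imread("pics/scene0.png")
cv2.imwrite("pics/scz.png",cv2.resize(s[140:260,180:450],None,fx=2.9,fy=2.9,interpolation=cv2.INTER_CUBIC))
```

```text
(no output)
```

View pics/topz.png

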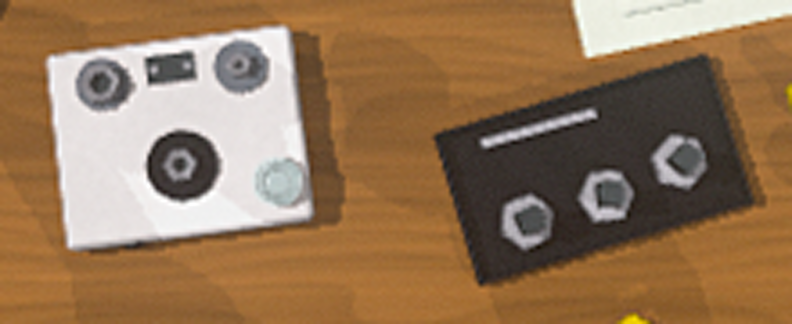

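View pics/scz.png

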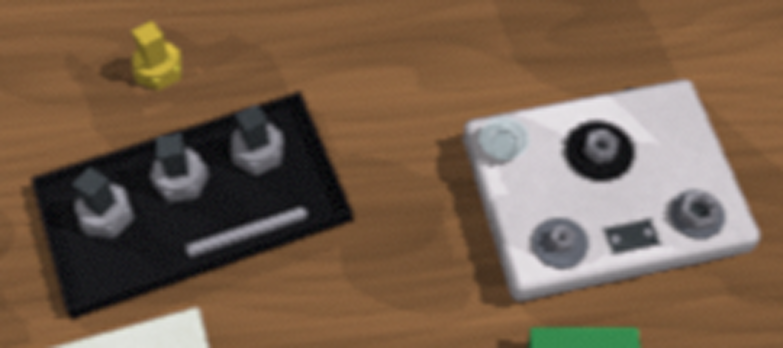

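```bash
cat > h.py <<'E'
import numpy as np,cv2
from plant import *
def cal(n):
    c=get_calibration(n);R=cv2.Rodrigues(np.array(c["rvec"]))[0]
    return np.array(c["camera_matrix"]),R,np.array(c["tvec"],float)
def ray(n,uv,z):
    K,R,t=cal(n);uv=np.atleast_2d(np.array(uv,float))
    d=(np.linalg.inv(K)@np.c_[uv,np.ones(len(uv))].T).T@R
    o=-R.T@t
    return o+d*((z-o[2])/d[:,2])[:,None]
def proj(n,P):
    K,R,t=cal(n);p=(np.atleast_2d(P)@R.T+t)@K.T
    return p[:,:2]/p[:,2:]
def tri(uvs):  # {name:uv}
    A=[];b=[]
    for n,uv in uvs.items():
        K,R,t=cal(n);Pm=K@np.c_[R,t]
        for i in(0,1):
            r=uv[i]*Pm[2]-Pm[i];A.append(r[:3]);b.append(-r[3])
    x,res,_,_=np.linalg.lstsq(np.array(A)/1e3,np.array(b)/1e3,rcond=None);return x
def shift(cmd,tgt):
    """cmd,tgt: x,y,z,yaw -> row x,y,z cm, twist rad (tool down)"""
    dx,dy,dz=np.subtract(tgt[:3],cmd[:3]);y=np.radians(cmd[3])
    return np.round([(dx*np.cos(y)+dy*np.sin(y))/10,(dx*np.sin(y)-dy*np.cos(y))/10,-dz/10,-np.radians(tgt[3]-cmd[3])],4)
E
python3 - <<'E'
from h import *
for n in("top","scene"):
    im=cv2.imread(f"pics/{n}0.png");K,R,t=cal(n);print(n,"cam",-R.T@t)
    hsv=cv2.cvtColor(im,cv2.COLOR_BGR2HSV)
    box={"top":(225,170,315,240),"scene":(335,165,445,245)}[n]
    def best(m,box,name):
        M=np.zeros_like(m);x0,y0,x1,y1=box;M[y0:y1,x0:x1]=m[y0:y1,x0:x1]
        c=max(cv2.findContours(M,cv2.RETR_EXTERNAL,cv2.CHAIN_APPROX_NONE)[0],key=cv2.contourArea)
        print(name,cv2.contourArea(c));return c
    # base
    m=((hsv[...,1]<60)&(hsv[...,2]>130)).astype(np.uint8)
    c=best(m,box,"base");h=cv2.convexHull(c)
    P=ray(n,h[:,0],40 )[:,:2].astype(np.float32);r=cv2.minAreaRect(P);print("base z40",r)
    # boss black
    m=((hsv[...,2]<75)).astype(np.uint8)
    bb={"top":(255,198,288,226),"scene":(370,175,405,206)}[n]
    c=best(m,bb,"boss");P=ray(n,cv2.convexHull(c)[:,0],44)[:,:2].astype(np.float32);print("boss z44",cv2.fitEllipse(P))
    tb={"top":(335,175,435,250),"scene":(185,168,305,252)}[n]
    m=((hsv[...,2]<75)).astype(np.uint8)
    c=best(m,tb,"tray");P=ray(n,cv2.convexHull(c)[:,0],22)[:,:2].astype(np.float32);print("tray z22",cv2.minAreaRect(P))
E
```

```text
top cam [ 404.62556914   -3.81671028 1806.34091376]
base 3653.0
base z40 ((584.3719482421875, 206.76303100585938), (199.88929748535156, 249.3102569580078), 6.905149459838867)
boss 249.5
boss z44 ((555.7557373046875, 203.10670471191406), (65.31317901611328, 67.50212860107422), 8.57558536529541)
tray 3335.5
tray z22 ((548.9420776367188, -210.5469970703125), (160.4858856201172, 289.01953125), 15.992186546325684)
scene cam [1131.46300007  -55.6503247   980.21637862]
base 4963.5
base z40 ((589.7365112304688, 211.39144897460938), (203.6753387451172, 249.52047729492188), 7.08207368850708)
boss 325.0
boss z44 ((557.3582763671875, 207.1863555908203), (65.9136962890625, 68.08077239990234), 43.44027328491211)
tray 4958.0
tray z22 ((558.4324340820312, -208.4868621826172), (170.5872802734375, 296.4329528808594), 16.004858016967773)
```

Run:
```python
import cv2,numpy as np
t=cv2.imread("pics/top0.png");s=cv2.imread("pics/scene0.png")
a=cv2.resize(t[195:245,350:425],None,fx=10,fy=10,interpolation=cv2.INTER_CUBIC)
b=cv2.resize(s[170:230,195:285],None,fx=8.8,fy=8.8,interpolation=cv2.INTER_CUBIC)
g=1.6
cv2.imwrite("pics/tz2.png",np.clip(a*g,0,255));cv2.imwrite("pics/sz2.png",np.clip(b*g,0,255))
```

```text
[ WARN:0@0.089] global loadsave.cpp:1063 imwrite_ Unsupported depth image for selected encoder is fallbacked to CV_8U.
```

View pics/tz2.png

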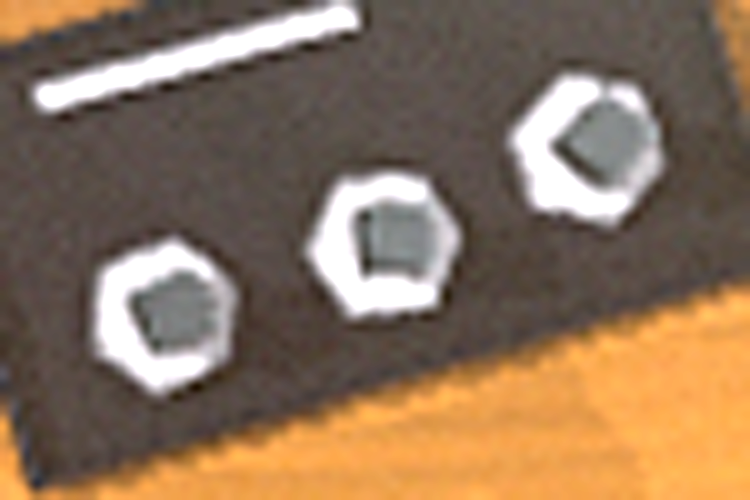

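View pics/sz2.png

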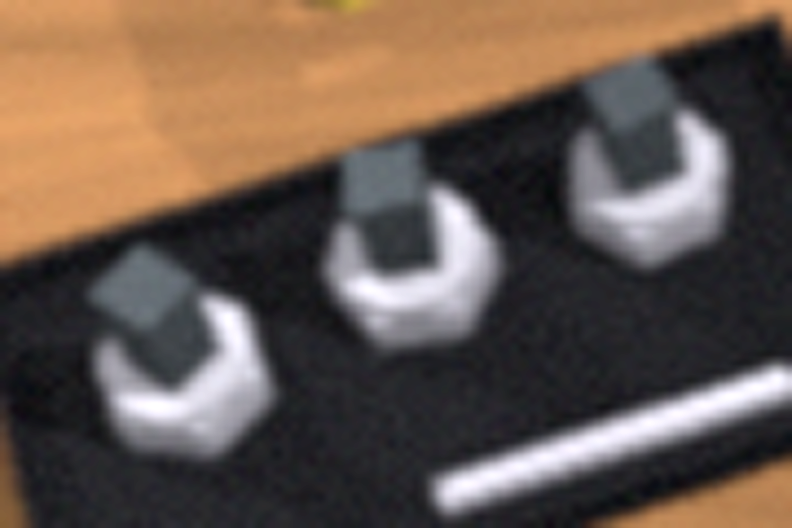

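Run:
```python
from h import *
cen={}
for n,box,f in(("top",(350,195,425,245),8),("scene",(195,170,285,230),8)):
    im=cv2.imread(f"pics/{n}0.png")
    x0,y0,x1,y1=box
    z=cv2.resize(im[y0:y1,x0:x1],None,fx=f,fy=f,interpolation=cv2.INTER_CUBIC).astype(np.float32)
    v=cv2.cvtColor(z.astype(np.uint8),cv2.COLOR_BGR2GRAY);sat=z.max(2)-z.min(2)
    m={"top":(v>62)&(v<112)&(sat<35),"scene":(v>55)&(v<110)&(sat<25)}[n].astype(np.uint8)
    m=cv2.morphologyEx(m,cv2.MORPH_OPEN,np.ones((15,15)))
    k,l,st,c=cv2.connectedComponentsWithStats(m)
    L=[]
    for i in range(1,k):
        if st[i,4]<1200: continue
        px=(c[i]+.5)/f-.5+[x0,y0]
        cc=max(cv2.findContours((l==i).astype(np.uint8),0,1)[0],key=cv2.contourArea)
        pix=(cc[:,0]+.5)/f-.5+[x0,y0]
        P=ray(n,pix,71)[:,:2].astype(np.float32)
        r=cv2.minAreaRect(P)
        L.append(px);print(n,px,st[i,4],ray(n,px,71)[0,:2].round(1),"rect",np.round(r[0],1),np.round(r[1],1),round(r[2],1))
    cv2.imwrite(f"pics/m_{n}.png",m*255)
    cen[n]=L
    # skirts
    m=((v>112)&(sat<40)).astype(np.uint8);m=cv2.morphologyEx(m,cv2.MORPH_OPEN,np.ones((7,7)))
    k,l,st,c=cv2.connectedComponentsWithStats(m)
    for i in range(1,k):
        if st[i,4]<2500 or max(st[i,2:4])>1.9*min(st[i,2:4]): continue
        cc=max(cv2.findContours((l==i).astype(np.uint8),0,1)[0],key=cv2.contourArea)
        pix=(cv2.convexHull(cc)[:,0]+.5)/f-.5+[x0,y0]
        P=ray(n,pix,16 if n=='top' else 27)[:,:2].astype(np.float32)
        ctr=cv2.minEnclosingCircle(P);rr=P-np.array(ctr[0])
        # 6-fold phase of corners from dense hull moments
        M=cv2.moments(P);g=np.array([M['m10'],M['m01']])/M['m00']
        d=np.vstack([P[j]+(P[(j+1)%len(P)]-P[j])*s for j in range(len(P)) for s in np.linspace(0,1,20)])-g
        an=np.arctan2(d[:,1],d[:,0]);r=np.hypot(*d.T)
        o=np.argsort(an);th=np.linspace(-np.pi,np.pi,721)[:-1];ri=np.interp(th,an[o],r[o],period=2*np.pi)
        a6=np.sum(ri*np.exp(1j*6*th));ph=np.degrees(np.angle(a6))/6
        print(" skirt",n,g.round(1),"circ",np.round(ctr[0],1),round(ctr[1],1),"corner phase",round(ph,1),"mod60; flat normal",round((ph+30)%60,1), abs(a6)/720, [round(abs(np.sum(ri*np.exp(1j*q*th)))/720,2) for q in(2,3,4,5,6,7)])
```

```text
top [410.53798176 208.55049897] 2906 [ 554.9 -297.3] rect [ 554.9 -295.9] [27.6 28.3] 58.3
top [389.80505279 218.33309766] 2652 [ 521.  -223.3] rect [ 520.4 -223. ] [23.4 25.2] 88.6
top [367.87693384 225.76201448] 3038 [ 495.5 -145.4] rect [ 495.7 -145.3] [27.8 25. ] 1.9
 skirt top [ 555.3 -296.5] circ [ 556.3 -297.2] 27.4 corner phase 18.2 mod60; flat normal 48.2 0.3451796828058596 [np.float64(0.64), np.float64(0.72), np.float64(0.43), np.float64(0.46), np.float64(0.35), np.float64(0.04)]
 skirt top [ 522.5 -223.2] circ [ 521.8 -223.8] 27.8 corner phase -24.5 mod60; flat normal 5.5 0.5574586773719391 [np.float64(0.19), np.float64(0.11), np.float64(0.13), np.float64(0.1), np.float64(0.56), np.float64(0.06)]
 skirt top [ 497.5 -141.5] circ [ 497.3 -142.8] 27.0 corner phase -4.0 mod60; flat normal 26.0 0.3415109680265319 [np.float64(0.63), np.float64(0.38), np.float64(0.31), np.float64(0.24), np.float64(0.34), np.float64(0.01)]
scene [266.05178702 179.88320569] 2742 [ 498.2 -138.5] rect [ 498.3 -138.4] [23.9 20.7] 20.3
scene [265.98514203 193.54514846] 5439 [ 544.9 -140.3] rect [ 543.2
[... 551 characters left out ...]
9 -274.4] [19.8 45.5] 9.2
 skirt scene [ 506.7 -131.2] circ [ 504.8 -132. ] 24.7 corner phase -17.3 mod60; flat normal 12.7 0.3984475710249706 [np.float64(2.36), np.float64(0.98), np.float64(0.45), np.float64(0.23), np.float64(0.4), np.float64(0.08)]
 skirt scene [ 529.5 -212.9] circ [ 527.4 -215.2] 25.4 corner phase -19.1 mod60; flat normal 10.9 0.40366704754205934 [np.float64(1.54), np.float64(1.44), np.float64(0.24), np.float64(0.4), np.float64(0.4), np.float64(0.13)]
 skirt scene [ 564.  -286.6] circ [ 561.6 -288.8] 25.4 corner phase -8.3 mod60; flat normal 21.7 0.20200270164179193 [np.float64(1.72), np.float64(1.22), np.float64(0.39), np.float64(0.69), np.float64(0.2), np.float64(0.09)]
```

```bash
python3 -c "
from h import *
print(shift([147.529,-503.864,240.741,16.31],[496.5,-143.5,120,22]))"; python3 -m creep --help 2>&1 | head -5
```

```text
[ 43.613  -24.7859  12.0741  -0.0993]
invalid input: not JSON, or not a number
```

```bash
python3 -m creep '[[[5,-2.8,0,0,60],[10,-5.7,0,0,60],[15,-8.5,0.5,0,60],[20,-11.4,2,0,55],[25,-14.2,4,-0.05,55]]]' 60
```

```text
time: 0.72
eef_pos: [348.7, -296.0, 200.5]
tcp_rot: [179.9, -0.0, 19.2]
wrist_force: [0.5, -0.4, 0.2]
width: 51.4
```

```bash
python3 -c "
from h import *
s=state();print(s)
e=s['eef_pos'];print(shift([*e,s['tcp_rot'][2]],[496.5,-143.5,120,22]))"
```

```text
{'time': 0.725, 'qpos': array([-4.99438352e+01,  1.48155155e+01,  1.01086801e+02, -4.36627789e-04,
        6.40277073e+01,  2.08295786e+01]), 'qd': array([ 5.76134552e+01,  1.10920476e+01,  1.38557989e+01,  1.44640388e-02,
       -2.46695209e+01,  3.32914650e+01]), 'joint_efforts': array([ -5.00347853, -39.5973444 , -22.06545353,   0.04115511,
         0.93172297,  -0.60950758]), 'eef_pos': array([ 348.68795993, -296.00840177,  200.53781081]), 'tcp_rot': array([ 1.79934458e+02, -2.45156066e-02,  1.92267912e+01]), 'wrist_force': array([ 0.48606486, -0.35887194,  0.23163241]), 'moment': array([-0.04046541, -0.03045098,  0.00675687]), 'width': 51.38959868761684}
[18.979  -9.5326  8.0538 -0.0484]
```

```bash
cat >> h.py <<'E'
def adv(cmd,row):
    y=np.radians(cmd[3]);x_,y_,z_,t=row[:4]
    return [round(float(v),2) for v in(cmd[0]+10*(x_*np.cos(y)+y_*np.sin(y)),cmd[1]+10*(x_*np.sin(y)-y_*np.cos(y)),cmd[2]-10*z_,cmd[3]-np.degrees(t))]
E
cat > p.py <<'E'
# usage: p.py "cmd" "row" "target"  -> new cmd and row to target
import sys,json
from h import *
c=json.loads(sys.argv[1]);c=adv(c,json.loads(sys.argv[2]))
print("cmd",c)
for t in sys.argv[3:]:
    t=json.loads(t);print("row",shift(c,t),"for",t)
E
python3 p.py '[147.529,-503.864,240.741,16.31]' '[25,-14.2,4,-0.05]' '[496.5,-143.5,120,22]'
```

```text
cmd [347.59, -297.37, 200.74, 19.17]
row [19.1179 -9.644   8.074  -0.0494] for [496.5, -143.5, 120, 22]
```

```bash
python3 -m creep '[[[5,-2.5,1.5,-0.02,55],[10,-5,3.5,-0.04,55],[14.5,-7.3,5.5,-0.05,55],[18,-9.1,7.5,-0.05,55],[19.1,-9.6,8.1,-0.05,55]]]' && python3 p.py '[347.59,-297.37,200.74,19.17]' '[19.1,-9.6,8.1,-0.05]' '[496.5,-143.5,48,22]'
```

```text
time: 1.35
eef_pos: [496.6, -141.9, 118.2]
tcp_rot: [-179.9, 0.1, 22.2]
wrist_force: [-0.2, -0.6, 0.1]
width: 50.4
cmd [496.48, -143.97, 119.74, 22.03]
row [ 1.950e-02 -4.280e-02  7.174e+00  5.000e-04] for [496.5, -143.5, 48, 22]
```

```bash
python3 -m creep '[[[0,0,3,0,55],[0,0,5.5,0,55],[0,0,7.1,0,55],[0,0,7.1,0,30],[0,0,7.1,0,5]]]' 15
python3 - <<'E'
from h import *
for n,b in(("top",(340,180,440,250)),("scene",(190,150,310,240))):
    im=camera(n)[:,:,::-1];x0,y0,x1,y1=b
    cv2.imwrite(f"pics/{n}1.png",cv2.resize(im[y0:y1,x0:x1],None,fx=6,fy=6,interpolation=cv2.INTER_CUBIC))
s=state();print(s['eef_pos'],s['tcp_rot'],s['width'],s['wrist_force'])
E
```

```text
time: 1.98
eef_pos: [496.7, -144.6, 49.5]
tcp_rot: [179.9, -0.0, 22.0]
wrist_force: [-0.3, 0.3, -0.0]
width: 35.1
[ 496.80221524 -144.29966369   49.67943391] [ 1.79937959e+02 -6.25165330e-02  2.20259659e+01] 27.55347299644754 [-0.15835071  1.22937223  0.68342336]
```

View pics/scene1.png

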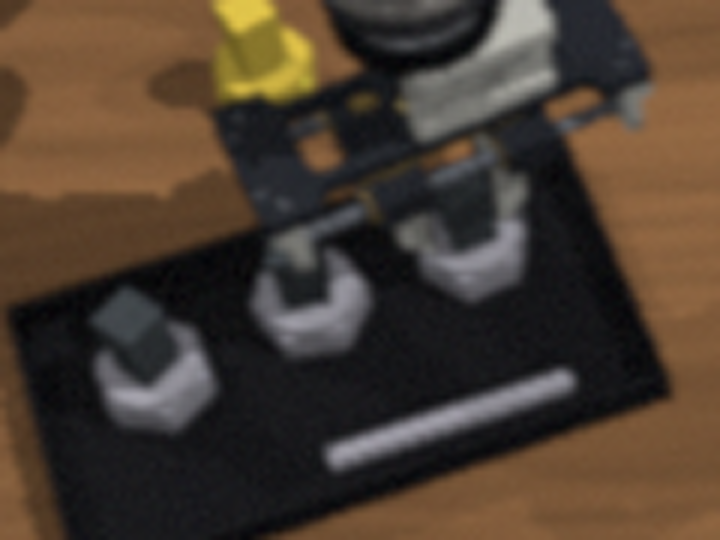

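Fingers straddle the first socket's head at (470,215 in the crop), and the neighbour is clear. I'll close now.

```bash
python3 -m creep '[[[0,0,0,0,0],[0,0,0,0,0],[0,0,0,0,0],[0,0,0,0,45],[0,0,0,0,45]]]' 15; python3 -c "
from h import *
s=state();print(s['eef_pos'],s['tcp_rot'],s['width'],s['wrist_force'])"
```

```text
time: 2.7
eef_pos: [496.5, -144.0, 48.7]
tcp_rot: [180.0, -0.0, 22.1]
wrist_force: [0.7, -0.4, 0.5]
width: 38.8
[ 496.48602147 -143.96856084   48.71973575] [ 1.79982653e+02 -6.06100926e-03  2.20523398e+01] 38.77285531904068 [ 0.68101335 -0.41430063  0.52285754]
```

```bash
python3 -m creep '[[[0,0,0,-0.05,55],[0,0,0,-0.22,55],[0,0,0,-0.4,55],[0,0,0,-0.58,55],[0,0,0,-0.76,55]]]' && python3 -m creep '[[[0,0,0,-0.18,55],[0,0,0,-0.36,55],[0,0,0,-0.54,55],[0,0,0,-0.72,50],[0,0,0,-0.81,45]]]' && python3 -m creep '[[[0,0,0,0,30],[0,0,0,0,0],[0,0,0,0,0],[0,0,0,0,0],[0,0,0,0,0]]]' 50;  python3 -c "
from h import *
s=state();print(s['eef_pos'],s['tcp_rot'],s['width'],s['wrist_force'],s['moment'])"
```

```text
time: 3.32
eef_pos: [496.4, -143.9, 48.6]
tcp_rot: [-180.0, 0.0, 65.9]
wrist_force: [-0.1, 0.0, 0.0]
width: 50.3
time: 3.95
eef_pos: [496.4, -143.9, 48.5]
tcp_rot: [-180.0, -0.0, 112.2]
wrist_force: [-0.3, 0.3, -0.6]
width: 42.5
time: 4.58
eef_pos: [496.4, -143.9, 48.7]
tcp_rot: [-180.0, 0.0, 112.0]
wrist_force: [0.8, -0.1, -0.3]
width: 23.7
[ 496.40440353 -143.92980847   48.66672906] [-1.79997086e+02  2.86113620e-03  1.11985159e+02] 23.659208060581612 [ 0.77221692 -0.06549416 -0.29152374] [ 0.02011422 -0.20967841  0.03181711]
```

```bash
python3 - <<'E'
from h import *
for n in("top","scene"): cv2.imwrite(f"pics/{n}2.png",camera(n)[:,:,::-1])
E
python3 -m creep '[[[0,0,-1,0,0],[0,0,-3,0,0],[0,0,-6,0,0],[0,0,-8,0,0],[0,0,-8,0,0]]]' 60; python3 p.py '[496.48,-143.97,48.74,111.98]' '[0,0,-8,0]' '[555.5,204,128,97]'
```

```text
time: 5.3
eef_pos: [497.2, -144.3, 130.4]
tcp_rot: [179.9, 0.2, 112.0]
wrist_force: [0.6, -0.1, -2.0]
width: 23.6
cmd [496.48, -143.97, 128.74, 111.98]
row [30.0587 18.4969  0.074   0.2615] for [555.5, 204, 128, 97]
```

Run:
```python
from h import *
r=[]
for n,b in(("top",(340,180,440,250)),("scene",(190,150,310,240))):
    im=cv2.imread(f"pics/{n}2.png");x0,y0,x1,y1=b
    r.append(cv2.resize(im[y0:y1,x0:x1],(640,int(640*(y1-y0)/(x1-x0))),interpolation=cv2.INTER_CUBIC))
    cv2.imwrite(f"pics/c_{n}2.png",r[-1])
```

```text
(no output)
```

View pics/c_scene2.png

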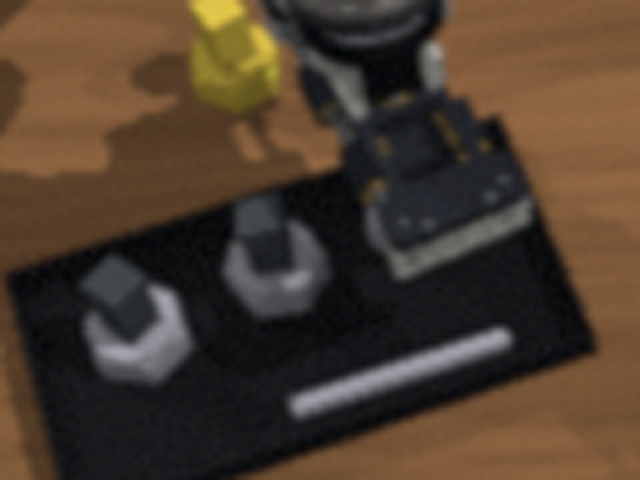

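View pics/c_top2.png

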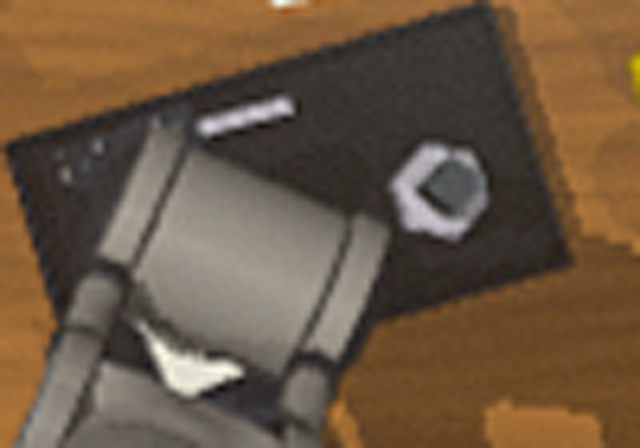

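```bash
python3 -m creep '[[[3,1.8,0,0,0],[8.5,5.2,0,0.05,0],[14,8.6,0,0.1,0],[19.5,12,0,0.15,0],[25,15.4,0,0.2,0]]]' 60 && python3 -m creep '[[[3.3,2.1,0,0.05,0],[4.9,3.0,0.5,0.06,0],[4.9,3.0,1,0.06,0],[4.9,3.0,1,0.06,0],[4.9,3.0,1,0.06,0]]]' && python3 p.py '[496.48,-143.97,128.74,111.98]' '[25,15.4,0,0.2]' '[555.5,204,118,97]'
```

```text
time: 5.92
eef_pos: [543.5, 138.9, 127.6]
tcp_rot: [-179.9, 0.0, 100.4]
wrist_force: [0.8, -0.4, -1.9]
width: 23.2
time: 6.55
eef_pos: [564.5, 189.3, 118.6]
tcp_rot: [-180.0, 0.0, 97.0]
wrist_force: [-0.7, 0.4, -3.3]
width: 23.4
cmd [545.72, 145.5, 128.74, 100.52]
row [5.5731 2.0296 1.074  0.0614] for [555.5, 204, 118, 97]
```

```bash
python3 p.py '[545.72,145.5,128.74,100.52]' '[4.9,3.0,1,0.06]' '[555.5,204,108,97]'
python3 - <<'E'
from h import *
for n,b in(("top",(220,160,330,250)),("scene",(320,130,460,250))):
    im=camera(n)[:,:,::-1];x0,y0,x1,y1=b
    cv2.imwrite(f"pics/{n}3.png",cv2.resize(im[y0:y1,x0:x1],None,fx=6,fy=6,interpolation=cv2.INTER_CUBIC)[:600,:800])
E
```

```text
cmd [566.27, 199.15, 118.74, 97.08]
row [ 0.614  -1.009   1.074   0.0014] for [555.5, 204, 108, 97]
```

View pics/scene3.png

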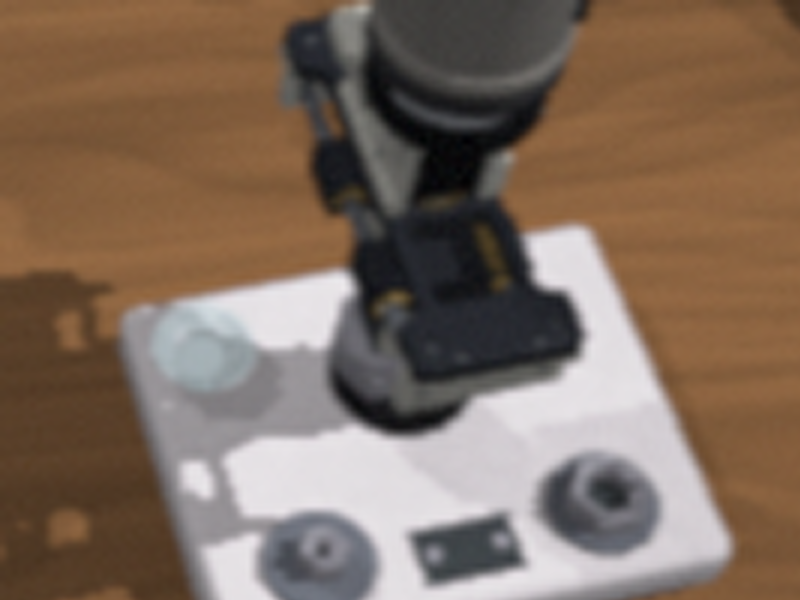

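```bash
python3 -c "
from h import *
s=state();print(s['eef_pos'],s['tcp_rot'],s['width'],s['wrist_force'],s['qd'].round(2))"
```

```text
[564.73448973 189.65526358 118.98362962] [1.79983776e+02 9.98097752e-03 9.70297191e+01] 23.7664020433079 [-0.0747806  -0.34082993 -2.69448533] [ 0.36  0.03 -0.21  0.11 -0.04  0.12]
```

```bash
python3 p.py '[564.8,189.75,118.95,97.04]' '[0,0,0,0]' '[555.5,204,106,97]' '[555.5,204,102,97]'
```

```text
cmd [564.8, 189.75, 118.95, 97.04]
row [ 1.5282e+00 -7.4830e-01  1.2950e+00  7.0000e-04] for [555.5, 204, 106, 97]
row [ 1.5282e+00 -7.4830e-01  1.6950e+00  7.0000e-04] for [555.5, 204, 102, 97]
```

```bash
python3 -m creep '[[[1,-0.5,0,0,0],[1.53,-0.75,0.5,0,0],[1.53,-0.75,1.2,0,0],[1.53,-0.75,1.3,0,0],[1.53,-0.75,1.3,0,0]]]'
python3 - <<'E'
from h import *
for n,b in(("top",(220,160,330,250)),("scene",(320,130,460,250))):
    im=camera(n)[:,:,::-1];cv2.imwrite(f"pics/{n}4f.png",im);x0,y0,x1,y1=b
    cv2.imwrite(f"pics/{n}4.png",cv2.resize(im[y0:y1,x0:x1],None,fx=6,fy=6,interpolation=cv2.INTER_CUBIC)[:600,:800])
s=state();print(s['eef_pos'],s['tcp_rot'],s['wrist_force'])
E
```

```text
time: 7.28
eef_pos: [555.3, 204.9, 105.4]
tcp_rot: [-180.0, 0.0, 97.1]
wrist_force: [0.8, -0.4, -3.1]
width: 23.3
[555.45489317 204.85159102 105.74380001] [1.79988209e+02 6.16520321e-03 9.70961152e+01] [-0.32373077 -0.49158322 -2.45175853]
```

View pics/scene4.png

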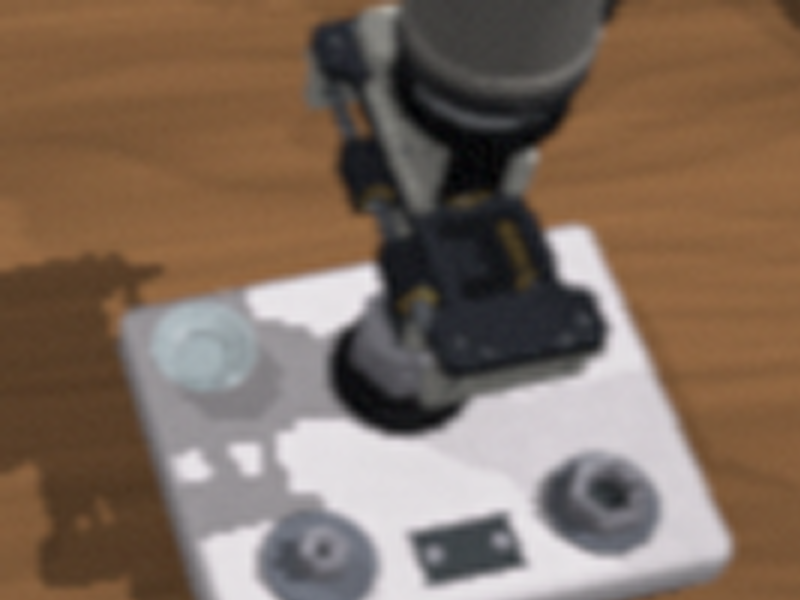

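View pics/top4.png

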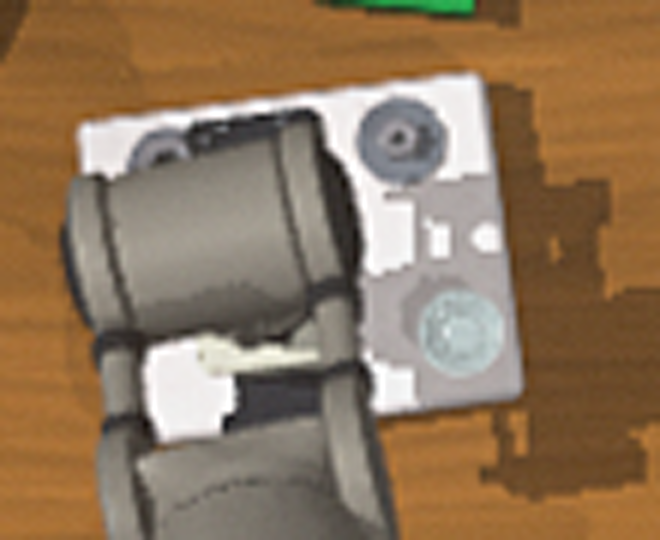

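The scene view shows the socket skirt hovering over the boss (crop 385,360). I'll go down gently and watch the force.

```bash
python3 -m creep '[[[0,0,0.3,0,0],[0,0,0.5,0,0],[0,0,0.6,0,0],[0,0,0.6,0,0],[0,0,0.6,0,0]]]'; python3 -c "
from h import *
s=state();print(s['eef_pos'],s['tcp_rot'],s['wrist_force'],s['moment'])"
```

```text
time: 8.0
eef_pos: [555.3, 205.0, 99.7]
tcp_rot: [180.0, 0.0, 97.1]
wrist_force: [-0.4, -0.6, -2.3]
width: 24.2
[555.32152661 204.96843989  99.74838302] [1.79992037e+02 4.61148709e-03 9.71062661e+01] [-0.38735165 -0.56544573 -2.29173759] [ 0.06265188 -0.11787674 -0.00938803]
```

```bash
python3 -m creep '[[[0,0,0.2,0,0],[0,0,0.3,0,0],[0,0,0.4,0,0],[0,0,0.4,0,0],[0,0,0.4,0,0]]]'; python3 -c "
from h import *
s=state();print(s['eef_pos'],s['tcp_rot'],s['wrist_force'],s['moment'])"
```

```text
time: 8.62
eef_pos: [555.5, 205.0, 96.7]
tcp_rot: [179.9, -0.0, 97.1]
wrist_force: [-1.9, 0.0, 4.6]
width: 23.5
[555.4825351  205.04651138  96.705034  ] [ 1.79940892e+02 -1.06096901e-03  9.71092340e+01] [-1.87688691  0.02341392  4.63415388] [-0.18329016  0.30734985 -0.0232927 ]
```

```bash
python3 -m creep '[[[0.15,0,0.05,0,0],[0.3,0,0.05,0,0],[0.3,0,0.05,0,0],[0.3,0,0.05,0,0],[0.3,0,0.05,0,0]]]'; python3 -c "
from h import *
s=state();print(s['eef_pos'],s['tcp_rot'],s['wrist_force'],s['moment'])"; python3 -m creep '[[[-0.2,0,0,0,0],[-0.4,0,0,0,0],[-0.6,0,0,0,0],[-0.6,0,0,0,0],[-0.6,0,0,0,0]]]'; python3 -c "
from h import *
s=state();print(s['eef_pos'],s['tcp_rot'],s['wrist_force'],s['moment'])"
```

```text
time: 9.25
eef_pos: [555.8, 206.4, 96.4]
tcp_rot: [179.9, 0.1, 97.1]
wrist_force: [-0.4, -7.5, 6.9]
width: 24.1
[555.78090076 206.40177959  96.42563733] [1.79896709e+02 1.48759271e-01 9.71143131e+01] [-0.42323001 -7.50048474  6.92971975] [-1.36099212  0.00920381  0.00598728]
time: 9.88
eef_pos: [556.1, 204.4, 96.7]
tcp_rot: [179.8, -0.2, 97.1]
wrist_force: [-3.4, 8.3, 5.8]
width: 23.9
[556.12910638 204.40656642  96.70723653] [179.82098523  -0.21698021  97.09487238] [-3.35780124  8.33641096  5.82460172] [ 1.67838736  0.34347535 -0.01346687]
```

```bash
python3 -m creep '[[[0.17,0,0,0,0],[0.34,-0.1,0,0,0],[0.34,-0.2,0,0,0],[0.34,-0.3,0,0,0],[0.34,-0.3,0,0,0]]]'; python3 -c "
from h import *
s=state();print(s['eef_pos'],s['tcp_rot'],s['wrist_force'],s['moment'])"; python3 -m creep '[[[0,0.2,0,0,0],[0,0.4,0,0,0],[0,0.6,0,0,0],[0,0.6,0,0,0],[0,0.6,0,0,0]]]'; python3 -c "
from h import *
s=state();print(s['eef_pos'],s['tcp_rot'],s['wrist_force'],s['moment'])"
```

```text
time: 10.5
eef_pos: [554.9, 205.4, 96.7]
tcp_rot: [179.6, -0.0, 97.1]
wrist_force: [6.8, 0.7, 5.5]
width: 23.9
[554.94789704 205.40871848  96.66012681] [ 1.79593460e+02 -4.05927337e-02  9.70845965e+01] [6.80755373 0.73235542 5.49749942] [ 0.19643836 -1.43696553  0.0079987 ]
time: 11.12
eef_pos: [556.3, 205.8, 95.3]
tcp_rot: [-179.8, -0.0, 97.1]
wrist_force: [-5.3, 0.9, 8.1]
width: 23.3
[556.32310364 205.77001071  95.2528806 ] [-1.79762162e+02 -1.69156230e-02  9.71008509e+01] [-5.27326169  0.85297853  8.07609552] [-0.01683131  0.94675651  0.06031977]
```

```bash
python3 -m creep '[[[0,-0.15,0,0,0],[0,-0.3,0.1,0,0],[0,-0.3,0.25,0,0],[0,-0.3,0.25,0,0],[0,-0.3,0.25,0,0]]]'; python3 -c "
from h import *
s=state();print(s['eef_pos'],s['tcp_rot'],s['wrist_force'],s['moment'])"
```

```text
time: 11.75
eef_pos: [555.9, 205.7, 94.5]
tcp_rot: [179.9, -0.0, 97.1]
wrist_force: [-0.7, 0.1, 13.4]
width: 23.9
[555.88802983 205.72728292  94.47602244] [ 1.79852269e+02 -3.61897727e-02  9.70959738e+01] [-0.67735465  0.09497958 13.37027519] [0.0308677  0.26592991 0.03056101]
```

```bash
python3 -m creep '[[[0,0,0.1,0.05,0],[0,0,0.1,0.05,0],[0,0,0.1,-0.05,0],[0,0,0.1,-0.05,0],[0,0,0.1,0,0]]]' 60; python3 -c "
from h import *
s=state();print(s['eef_pos'],s['tcp_rot'],s['wrist_force'],s['moment'])"
```

```text
time: 12.38
eef_pos: [555.9, 205.8, 94.5]
tcp_rot: [179.8, -0.0, 97.1]
wrist_force: [-4.4, 0.9, 19.4]
width: 23.4
[555.9391962  205.78230431  94.4835257 ] [ 1.79812452e+02 -3.46226023e-02  9.70675508e+01] [-4.4162631   0.87844399 19.39904772] [-0.03755307  0.66836619  0.29655295]
```

Run:
```python
from h import *
im=camera("scene")[:,:,::-1];cv2.imwrite("pics/scene5f.png",im)
a=cv2.imread("pics/scene4f.png")
f=lambda i:cv2.resize(i[170:220,360:430],(400,286),interpolation=cv2.INTER_CUBIC)
cv2.imwrite("pics/cmp5.png",np.clip(np.hstack([f(a),f(im)]).astype(float)*1.4,0,255).astype(np.uint8))
```

```text
(no output)
```

View pics/cmp5.png

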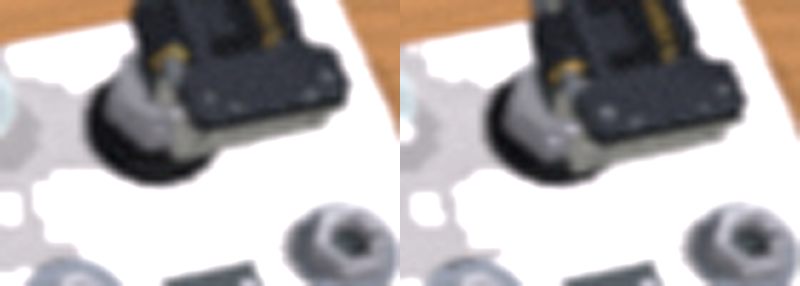

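```bash
python3 -m creep '[[[0,0,-1.5,0,0],[0,0,-3.5,0,0],[0,0,-4,0,0],[0,0,-4,0,0],[0,0,-4,0,0]]]' && python3 -c "
from h import *
s=state();print(s['eef_pos'],s['tcp_rot'],s['wrist_force'],s['moment'],s['width'])
c=[*s['eef_pos'],s['tcp_rot'][2]];print(shift(c,[496.4,-143.9,132,97]))"
```

```text
time: 13.05
eef_pos: [554.6, 205.2, 130.6]
tcp_rot: [-179.9, 0.0, 97.1]
wrist_force: [-0.4, 0.0, -1.8]
width: 23.7
[554.58902167 205.1546214  130.64747   ] [-1.79879211e+02  2.00280214e-02  9.71046211e+01] [-0.40604396  0.01803182 -1.84630482] [-0.04015756 -0.09528012 -0.0257834 ] 23.679950655804944
[-3.39178e+01 -1.00914e+01 -1.35300e-01  1.80000e-03]
```

```bash
python3 -m creep '[[[-5.65,-1.68,0,0,0],[-11.3,-3.36,0,0,0],[-16.95,-5.04,0,0,0],[-22.6,-6.72,0,0,0],[-28.25,-8.4,0,0,0]]]' && python3 -m creep '[[[-5.3,-1.6,0,-0.13,0],[-5.67,-1.69,1,-0.26,0],[-5.67,-1.69,3,-0.26,0],[-5.67,-1.69,5,-0.26,0],[-5.67,-1.69,5,-0.26,0]]]' && python3 -c "
from h import *
s=state();print(s['eef_pos'],s['tcp_rot'],s['wrist_force'],s['moment'],s['width'])
c=[*s['eef_pos'],s['tcp_rot'][2]];print(shift(c,[496.4,-143.9,50,112]))"
```

```text
time: 13.68
eef_pos: [506.0, -87.0, 131.2]
tcp_rot: [-180.0, -0.0, 97.1]
wrist_force: [1.0, -0.0, -1.9]
width: 23.7
time: 14.3
eef_pos: [495.7, -143.2, 80.0]
tcp_rot: [-179.8, -0.2, 112.0]
wrist_force: [-0.3, -0.8, -2.0]
width: 24.0
[ 495.71369561 -143.21884954   79.98464896] [-179.82065829   -0.18429774  111.98927458] [-0.30092762 -0.80174608 -1.97726812] [-0.03485643 -0.05534405 -0.00789132] 23.967931643619604
[-8.8900e-02  3.8100e-02  2.9985e+00 -2.0000e-04]
```

```bash
python3 -m creep '[[[0,0,1,0,0],[0,0,2,0,0],[0,0,2.8,0,0],[0,0,3,0,0],[0,0,3,0,0]]]' && python3 -c "
from h import *
s=state();print(s['eef_pos'],s['wrist_force'],s['moment'])"; python3 -m creep '[[[0,0,0.1,0,0],[0,0,0.15,0,0],[0,0,0.2,0,0],[0,0,0.2,0,0],[0,0,0.2,0,0]]]' && python3 -c "
from h import *
s=state();print(s['eef_pos'],s['wrist_force'],s['moment'])"
```

```text
time: 14.92
eef_pos: [497.1, -143.7, 51.7]
tcp_rot: [-180.0, 0.0, 112.0]
wrist_force: [-0.2, 0.6, -2.0]
width: 24.0
[ 497.10050477 -143.73357041   51.666508  ] [-0.19918138  0.63323413 -1.98757868] [-0.02604103 -0.13508222 -0.01691183]
time: 15.55
eef_pos: [497.1, -143.7, 49.7]
tcp_rot: [180.0, 0.0, 112.0]
wrist_force: [-0.3, -0.2, -2.6]
width: 23.8
[ 497.05754861 -143.74035375   49.73640861] [-0.33761424 -0.15871687 -2.64472742] [-0.03156352 -0.08902219  0.04222945]
```

```bash
python3 -m creep '[[[0,0,0.05,0,0],[0,0,0.1,0,0],[0,0,0.1,0,0],[0,0,0.1,0,0],[0,0,0.1,0,0]]]' && python3 -c "
from h import *
s=state();print(s['eef_pos'],s['wrist_force'],s['moment'])"; python3 -m creep '[[[0,0,0.05,0,0],[0,0,0.1,0,0],[0,0,0.1,0,0],[0,0,0.1,0,0],[0,0,0.1,0,0]]]' && python3 -c "
from h import *
s=state();print(s['eef_pos'],s['wrist_force'],s['moment'])"
```

```text
time: 16.18
eef_pos: [497.0, -143.7, 48.7]
tcp_rot: [-180.0, 0.0, 112.0]
wrist_force: [0.3, 0.9, -2.8]
width: 23.5
[ 497.03518405 -143.69456747   48.67070231] [ 0.33153568  0.89502748 -2.75593533] [ 0.00651674 -0.11772499 -0.03693799]
time: 16.8
eef_pos: [497.1, -143.8, 48.6]
tcp_rot: [180.0, 0.0, 112.0]
wrist_force: [-3.2, 1.2, 8.1]
width: 23.7
[ 497.09756094 -143.75687681   48.62938837] [-3.21589835  1.15951942  8.09994539] [ 0.17814144  0.41699863 -0.0076172 ]
```

```bash
python3 -m creep '[[[0,0,-0.1,0,30],[0,0,-0.1,0,55],[0,0,-0.1,0,55],[0,0,-3,0,55],[0,0,-7,0,55]]]' && python3 -m creep '[[[0,6,0,0,55],[0,12,0,0.1,55],[0,18,0,0.28,55],[0,18,0,0.46,55],[0,18,0,0.6,55]]]'
python3 - <<'E'
from h import *
for n,b in(("top",(340,180,440,250)),("scene",(190,150,310,240))):
    im=camera(n)[:,:,::-1];cv2.imwrite(f"pics/{n}6f.png",im);x0,y0,x1,y1=b
    cv2.imwrite(f"pics/{n}6.png",cv2.resize(im[y0:y1,x0:x1],None,fx=6,fy=6,interpolation=cv2.INTER_CUBIC))
s=state();print(s['eef_pos'],s['tcp_rot'])
E
```

```text
time: 17.42
eef_pos: [496.3, -143.4, 117.5]
tcp_rot: [-179.9, -0.1, 112.0]
wrist_force: [-0.5, -0.6, 1.1]
width: 50.4
time: 18.05
eef_pos: [664.2, -75.6, 116.5]
tcp_rot: [-179.9, 0.0, 77.4]
wrist_force: [-0.6, -0.3, 0.1]
width: 50.7
[663.90793605 -76.04728573 117.02262638] [-1.79951376e+02  4.34980525e-03  7.75891346e+01]
```

View pics/scene6.png

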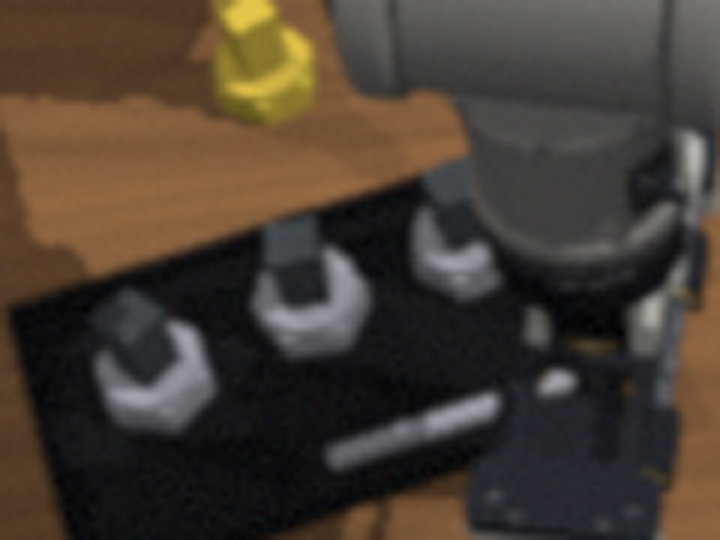

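View pics/top6.png

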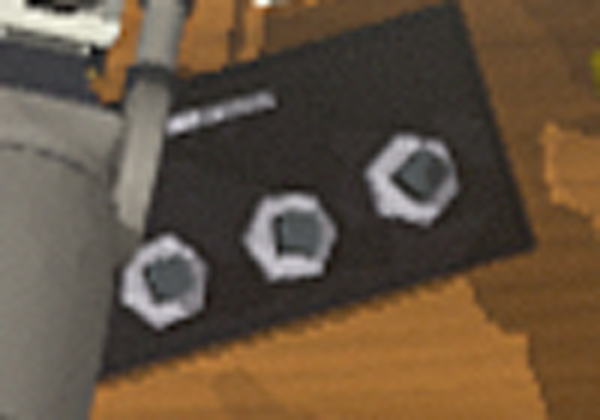

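All three sockets stand upright (top crop 165,282 / 290,237 / 413,178). I'll re-measure with the first socket's known position as reference.

Run:
```python
from h import *
def heads(fn,n,box,f=8):
    im=cv2.imread(fn);x0,y0,x1,y1=box
    z=cv2.resize(im[y0:y1,x0:x1],None,fx=f,fy=f,interpolation=cv2.INTER_CUBIC)
    v=cv2.cvtColor(z,cv2.COLOR_BGR2GRAY)
    # whole socket silhouette (brighter than tray floor)
    m=(v>(110)).astype(np.uint8);m=cv2.morphologyEx(m,cv2.MORPH_OPEN,np.ones((5,5)))
    out=[]
    for c in cv2.findContours(m,0,1)[0]:
        a=cv2.contourArea(c)
        if a<5000: continue
        h=cv2.convexHull(c);pix=(h[:,0]+.5)/f-.5+[x0,y0]
        P=ray(n,pix,16)[:,:2].astype(np.float32);M=cv2.moments(P);cc=cv2.minEnclosingCircle(P)
        out.append((round(M['m10']/M['m00'],1),round(M['m01']/M['m00'],1),np.round(cc,1) if 0 else [round(q,1) for q in cc[0]],round(cc[1],1),a))
    return sorted(out,key=lambda r:r[1])
for i,fn in enumerate(("pics/top0.png","pics/top6f.png")):
    print(fn); [print("  ",r) for r in heads(fn,"top",(358,197,420,245))]
```

```text
pics/top0.png
   (556.7, -298.0, [557.0, -297.6], 28.2, 5852.0)
   (454.6, -269.8, [464.8, -247.2], 94.8, 19394.5)
   (522.5, -223.3, [521.9, -223.7], 27.8, 9746.0)
   (497.5, -142.0, [497.1, -143.0], 27.2, 5399.5)
pics/top6f.png
   (556.7, -298.0, [557.0, -297.6], 28.1, 5682.0)
   (452.6, -258.5, [454.5, -227.1], 111.9, 34331.5)
   (522.4, -223.2, [521.8, -223.8], 27.8, 9691.5)
   (576.3, -150.1, [571.0, -166.0], 58.9, 9755.5)
   (496.0, -145.9, [496.3, -146.2], 27.9, 9415.5)
```

```bash
python3 p.py '[663.9,-76,117,77.6]' '[0,0,0,0]' '[522.7,-221.2,117,92]' '[522.7,-221.2,48.7,92]'
```

```text
cmd [663.9, -76.0, 117.0, 77.6]
row [-17.2133 -10.6727  -0.      -0.2513] for [522.7, -221.2, 117, 92]
row [-17.2133 -10.6727   6.83    -0.2513] for [522.7, -221.2, 48.7, 92]
```

```bash
python3 -m creep '[[[-5.2,-3.2,0,-0.1,55],[-10.4,-6.4,0,-0.2,55],[-15.5,-9.6,0,-0.25,55],[-17.2,-10.7,1,-0.25,55],[-17.2,-10.7,2,-0.25,55]]]'  && python3 -c "
from h import *
s=state();print(s['eef_pos'],s['tcp_rot']);c=[*s['eef_pos'],s['tcp_rot'][2]];print(shift(c,[522.7,-221.2,48.7,92]))"
```

```text
time: 18.77
eef_pos: [522.1, -222.1, 97.4]
tcp_rot: [180.0, 0.0, 91.9]
wrist_force: [0.7, 0.0, 0.1]
width: 50.8
[ 522.14433459 -222.14298329   97.40594589] [1.79974611e+02 1.58938414e-03 9.18756669e+01]
[ 9.2400e-02  5.8600e-02  4.8706e+00 -2.2000e-03]
```

```bash
python3 -m creep '[[[0.03,0,2.5,0,55],[0.03,0,4.4,0,55],[0.03,0,4.83,0,40],[0.03,0,4.83,0,20],[0.03,0,4.83,0,0]]]' 15 && python3 -m creep '[[[0,0,0,0,0],[0,0,0,0,0],[0,0,0,0,45],[0,0,0,0,55],[0,0,0,0.17,55]]]' && python3 -m creep '[[[0,0,0,0.18,55],[0,0,0,0.36,55],[0,0,0,0.54,55],[0,0,0,0.72,55],[0,0,0,0.9,55]]]' && python3 -m creep '[[[0,0,0,0.18,55],[0,0,0,0.36,50],[0,0,0,0.5,45],[0,0,0,0.5,30],[0,0,0,0.5,10]]]' && python3 -m creep '[[[0,0,0,0,0],[0,0,0,0,0],[0,0,0,0,0],[0,0,0,0,0],[0,0,0,0,0]]]' 60 && python3 -c "
from h import *
s=state();print(s['eef_pos'],s['tcp_rot'],s['wrist_force'],s['width'])"
```

```text
time: 19.4
eef_pos: [523.3, -221.0, 50.1]
tcp_rot: [179.9, 0.0, 92.0]
wrist_force: [-0.1, 1.1, -0.6]
width: 25.2
time: 20.02
eef_pos: [522.3, -221.1, 49.3]
tcp_rot: [-180.0, 0.0, 82.0]
wrist_force: [-0.7, -0.8, -0.2]
width: 48.7
time: 20.65
eef_pos: [522.3, -221.1, 49.3]
tcp_rot: [-180.0, 0.0, 30.3]
wrist_force: [0.2, 0.4, -0.1]
width: 50.6
time: 21.28
eef_pos: [522.5, -221.1, 49.4]
tcp_rot: [180.0, 0.0, 2.1]
wrist_force: [0.0, -0.6, -0.3]
width: 25.9
time: 21.9
eef_pos: [522.5, -221.1, 49.3]
tcp_rot: [180.0, 0.0, 2.0]
wrist_force: [-0.5, -0.6, -0.9]
width: 23.7
[ 522.45791803 -221.06681979   49.34068316] [1.79999720e+02 1.30530937e-02 1.99749654e+00] [-0.46574059 -0.63222714 -0.92895982] 23.747756297175197
```

```bash
python3 -m creep '[[[0,0,-1,0,0],[0,0,-3,0,0],[0,0,-6,0,0],[0,0,-8,0,0],[0.3,-4,-8,0,0]]]' 60 && python3 p.py '[522.4,-221.1,49.3,2.0]' '[0.3,-4,-8,0]' '[555.9,205.5,120,7]'
```

```text
time: 22.52
eef_pos: [525.5, -183.0, 131.9]
tcp_rot: [179.8, -0.3, 1.8]
wrist_force: [0.4, 0.2, -3.1]
width: 24.0
cmd [524.0, -181.02, 129.3, 2.0]
row [  4.537  -38.5171   0.93    -0.0873] for [555.9, 205.5, 120, 7]
```

```bash
python3 -m creep '[[[0.7,-6,0,0,0],[1.4,-12,0,0,0],[2.1,-18,0,0,0],[2.8,-24,0,0,0],[3.5,-30,0,0,0]]]' && python3 -m creep '[[[0.6,-5,0,-0.05,0],[1.04,-8.5,0.4,-0.087,0],[1.04,-8.5,0.9,-0.087,0],[1.04,-8.5,0.9,-0.087,0],[1.04,-8.5,0.9,-0.087,0]]]' && python3 -c "
from h import *
s=state();print(s['eef_pos'],s['tcp_rot'],s['wrist_force'],s['width']);c=[*s['eef_pos'],s['tcp_rot'][2]];print(shift(c,[555.9,205.5,104,7]))"
```

```text
time: 23.15
eef_pos: [548.7, 122.2, 130.1]
tcp_rot: [-180.0, -0.0, 2.0]
wrist_force: [1.5, 0.1, -2.7]
width: 23.8
time: 23.78
eef_pos: [556.3, 204.3, 120.6]
tcp_rot: [180.0, 0.0, 6.9]
wrist_force: [-0.7, 0.6, -2.7]
width: 23.5
[556.25005377 204.29513491 120.63459524] [1.79985073e+02 2.66011779e-03 6.88935496e+00] [-0.69177913  0.61384798 -2.67800658] 23.4771740310717
[-0.0203 -0.1238  1.6635 -0.0019]
```

```bash
python3 -m creep '[[[-0.02,-0.12,1,0,0],[-0.02,-0.12,1.6,0,0],[-0.02,-0.12,1.9,0,0],[-0.02,-0.12,1.9,0,0],[-0.02,-0.12,1.9,0,0]]]'
python3 - <<'E'
from h import *
s=state();print(s['eef_pos'],s['tcp_rot'],s['wrist_force'],s['moment'])
E
python3 -m creep '[[[0,0,0.2,0,0],[0,0,0.3,0,0],[0,0,0.4,0,0],[0,0,0.4,0,0],[0,0,0.4,0,0]]]'
python3 - <<'E'
from h import *
im=camera("scene")[:,:,::-1];cv2.imwrite("pics/scene7.png",cv2.resize(im[140:240,330:450],None,fx=6,fy=6,interpolation=cv2.INTER_CUBIC))
s=state();print(s['eef_pos'],s['tcp_rot'],s['wrist_force'],s['moment'])
E
```

```text
time: 24.4
eef_pos: [555.6, 206.1, 102.9]
tcp_rot: [180.0, -0.0, 7.0]
wrist_force: [-4.2, -1.8, 11.5]
width: 23.8
[555.64127626 206.09695153 102.89914362] [ 1.79964884e+02 -1.12233117e-02  6.97461365e+00] [-4.16077248 -1.81182245 11.47877896] [-0.52067219  1.02052818 -0.01814905]
time: 25.02
eef_pos: [556.1, 206.1, 102.5]
tcp_rot: [180.0, -0.2, 7.0]
wrist_force: [-12.0, -5.1, 33.6]
width: 23.6
[556.07117926 206.06040945 102.4817825 ] [ 1.79956683e+02 -1.65721803e-01  6.98898762e+00] [-12.10436804  -5.49072121  34.96958738] [-1.17599309  2.64463325 -0.05668355]
```

View pics/scene7.png

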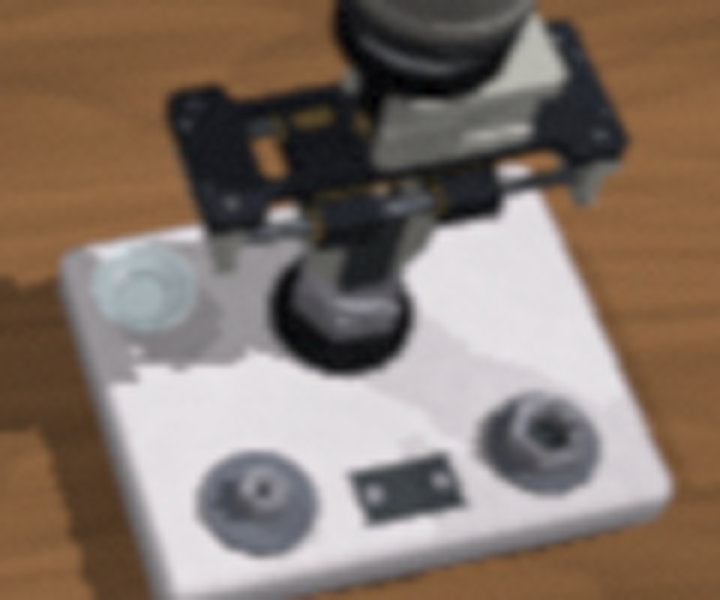

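```bash
python3 -m creep '[[[0,0,-0.6,0,0],[-0.03,0.08,-0.6,0,0],[-0.03,0.08,-0.3,0,0],[-0.03,0.08,-0.3,0.06,0],[-0.03,0.08,-0.3,-0.06,0]]]'
python3 - <<'E'
from h import *
s=state();print(s['eef_pos'],s['tcp_rot'],s['wrist_force'],s['moment'])
E
python3 -m creep '[[[0.1,0,0,0.06,0],[0.0,0.12,0,0.06,0],[-0.12,0,0,0.06,0],[0,-0.12,0,0.06,0],[0.0,0,0,0.06,0]]]'
python3 - <<'E'
from h import *
s=state();print(s['eef_pos'],s['tcp_rot'],s['wrist_force'],s['moment'])
E
```

```text
time: 25.7
eef_pos: [556.7, 206.2, 102.8]
tcp_rot: [-180.0, -0.2, 10.5]
wrist_force: [-3.0, 1.8, 18.3]
width: 23.7
[556.74711845 206.2212859  102.80930428] [-179.95441632   -0.21902695   10.4953903 ] [-3.00382181  1.75573256 18.3365389 ] [ 0.35152729  0.89935782 -0.10582433]
time: 26.32
eef_pos: [557.4, 205.9, 102.8]
tcp_rot: [-180.0, -0.3, 7.0]
wrist_force: [-2.4, 0.9, 16.8]
width: 23.7
[557.38581044 205.88477186 102.82214288] [-179.98660536   -0.28228002    6.97375188] [-2.44360981  0.91093803 16.82601726] [0.29508076 0.67751757 0.00644327]
```

```bash
python3 -m creep '[[[0,0,-1.5,0,0],[0,0,-3,0,0],[0,0,-3,0,0],[0,0,-3,0,0],[0,0,-3,0,0]]]' && python3 -c "
from h import *
s=state();print(s['eef_pos'],s['tcp_rot'],s['wrist_force'],s['width'])
c=[*s['eef_pos'],s['tcp_rot'][2]];print(shift(c,[522.5,-221.1,130,7]))"
```

```text
time: 26.95
eef_pos: [555.2, 205.6, 129.7]
tcp_rot: [180.0, 0.1, 7.0]
wrist_force: [-0.6, -0.1, -3.0]
width: 23.9
[555.19701129 205.63583842 129.66066392] [1.79985799e+02 7.69221197e-02 6.98055347e+00] [-0.64460572 -0.13802342 -3.04045992] 23.859565505203204
[-8.43170e+00  4.19599e+01 -3.39000e-02 -3.00000e-04]
```

```bash
python3 -m creep '[[[-1.2,6,0,0,0],[-2.4,12,0,0,0],[-3.6,18,0,0,0],[-4.8,24,0,0,0],[-6,30,0,0,0]]]' && python3 -m creep '[[[-1.2,6,0,0,0],[-2.43,11.96,0,0.05,0],[-2.43,11.96,2,0.087,0],[-2.43,11.96,5,0.087,0],[-2.43,11.96,6.5,0.087,0]]]' && python3 -c "
from h import *
s=state();print(s['eef_pos'],s['tcp_rot'],s['wrist_force'],s['width'])
c=[*s['eef_pos'],s['tcp_rot'][2]];print(shift(c,[522.5,-221.1,49.3,2]))"
```

```text
time: 27.58
eef_pos: [532.0, -101.2, 130.1]
tcp_rot: [-180.0, 0.0, 7.0]
wrist_force: [1.2, -0.3, -2.9]
width: 23.5
time: 28.2
eef_pos: [521.9, -220.7, 63.6]
tcp_rot: [-179.9, 0.1, 2.0]
wrist_force: [-0.8, 0.4, -1.6]
width: 23.7
[ 521.89897878 -220.70938026   63.55016592] [-1.79911079e+02  1.48958553e-01  1.97539022e+00] [-0.84171048  0.40813728 -1.55301144] 23.709714912936604
[ 5.870e-02  4.110e-02  1.425e+00 -4.000e-04]
```

```bash
python3 -m creep '[[[0.05,0,0.8,0,0],[0.05,0,1.4,0,0],[0.05,0,1.57,0,0],[0.05,0,1.57,0,0],[0.05,0,1.57,0,0]]]' && python3 -c "
from h import *
s=state();print(s['eef_pos'],s['wrist_force'])"
```

```text
time: 28.82
eef_pos: [523.7, -221.1, 50.2]
tcp_rot: [180.0, -0.0, 2.0]
wrist_force: [-1.0, -0.2, -3.1]
width: 23.5
[ 523.67707628 -221.12175221   50.23634097] [-1.01038092 -0.1625282  -3.07612044]
```

```bash
python3 -m creep '[[[0,0,0.12,0,0],[0,0,0.12,0,0],[0,0,0.12,0,0],[0,0,0.12,0,30],[0,0,0.12,0,55]]]' && python3 -c "
from h import *
s=state();print(s['eef_pos'],s['wrist_force'])"; python3 -m creep '[[[0,0,0,0,55],[0,0,-1,0,55],[0,0,-4,0,55],[0,0,-7,0,55],[0,0,-7,0,55]]]' &&  python3 -c "
from h import *
s=state();print(s['eef_pos'],s['wrist_force'],s['tcp_rot']);c=[*s['eef_pos'],s['tcp_rot'][2]];print(shift(c,[557.5,-295.5,118,50]),shift(c,[557.5,-295.5,118,-40]))
im=camera('scene')[:,:,::-1];cv2.imwrite('pics/scene8.png',cv2.resize(im[150:240,190:310],None,fx=6,fy=6,interpolation=cv2.INTER_CUBIC))"
```

```text
time: 29.45
eef_pos: [523.5, -221.1, 48.4]
tcp_rot: [180.0, -0.0, 2.0]
wrist_force: [0.3, 0.3, -0.3]
width: 33.4
[ 523.46798807 -221.06673317   48.42729522] [ 0.29760199  0.31552052 -0.34636205]
time: 30.08
eef_pos: [524.9, -221.8, 121.5]
tcp_rot: [179.8, -0.3, 2.0]
wrist_force: [0.6, -0.3, -0.4]
width: 50.5
[ 524.85836895 -221.83422059  121.48490979] [ 0.64605116 -0.29534861 -0.44707466] [179.8157804   -0.28188015   1.99832381]
[ 3.0053  7.4759  0.3485 -0.8378] [3.0053 7.4759 0.3485 0.733 ]
```

View pics/scene8.png

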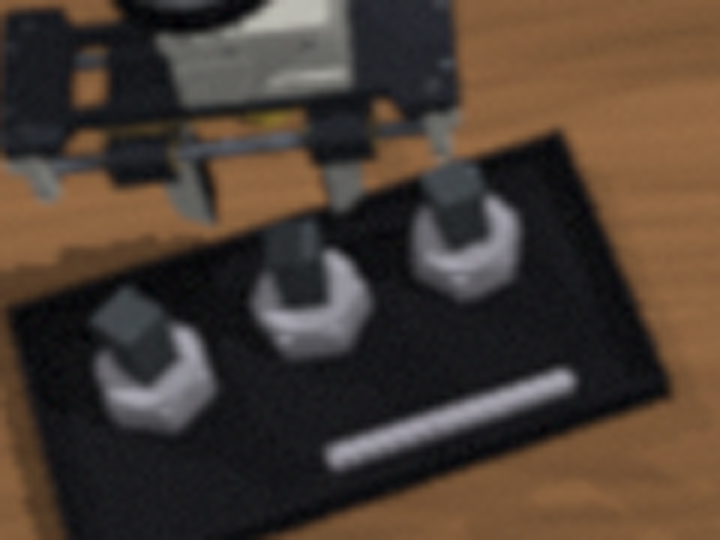

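```bash
python3 -m creep '[[[1.5,3.8,0,-0.18,55],[3.15,7.55,0,-0.36,55],[3.15,7.55,0,-0.54,55],[3.15,7.55,1,-0.72,55],[3.15,7.55,2,-0.838,55]]]' && python3 -c "
from h import *
s=state();print(s['eef_pos'],s['tcp_rot']);c=[*s['eef_pos'],s['tcp_rot'][2]];print(shift(c,[557.5,-295.5,48.7,50]))
im=camera('top')[:,:,::-1];cv2.imwrite('pics/top9.png',cv2.resize(im[160:260,340:440],None,fx=6,fy=6,interpolation=cv2.INTER_CUBIC))
im=camera('scene')[:,:,::-1];cv2.imwrite('pics/scene9.png',cv2.resize(im[150:240,170:290],None,fx=6,fy=6,interpolation=cv2.INTER_CUBIC))"
```

```text
time: 30.75
eef_pos: [556.8, -295.1, 96.9]
tcp_rot: [-179.9, 0.0, 50.3]
wrist_force: [-0.3, 0.0, 0.8]
width: 50.3
[ 556.84062452 -295.07390436   96.85771032] [-1.79868406e+02  1.30684046e-02  5.02541500e+01]
[9.4000e-03 7.7900e-02 4.8158e+00 4.4000e-03]
```

View pics/scene9.png

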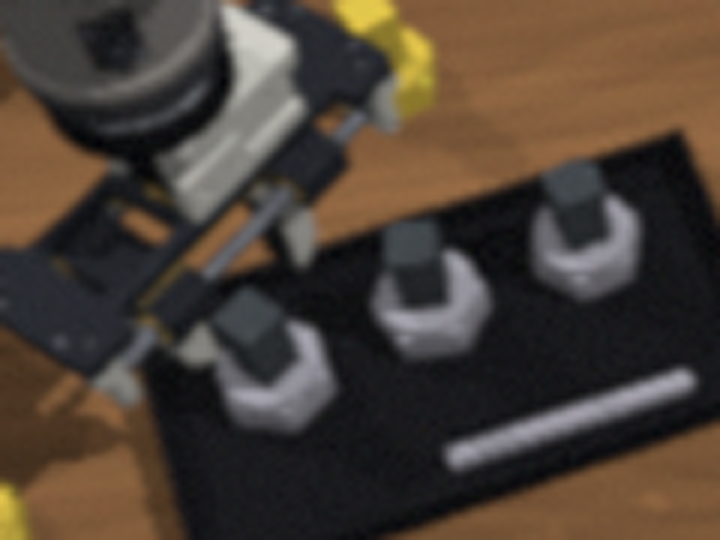

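```bash
python3 -m creep '[[[0,0.05,2.5,0,55],[0,0.05,4.4,0,55],[0,0.05,4.85,0,40],[0,0.05,4.85,0,20],[0,0.05,4.85,0,0]]]' 15 && python3 -m creep '[[[0,0,0,0,0],[0,0,0,0,0],[0,0,0,0,45],[0,0,0,0,55],[0,0,0,0.17,55]]]' && python3 -m creep '[[[0,0,0,0.18,55],[0,0,0,0.36,55],[0,0,0,0.54,55],[0,0,0,0.72,55],[0,0,0,0.9,55]]]' && python3 -m creep '[[[0,0,0,0.18,55],[0,0,0,0.36,50],[0,0,0,0.5,45],[0,0,0,0.5,30],[0,0,0,0.5,10]]]' && python3 -m creep '[[[0,0,0,0,0],[0,0,0,0,0],[0,0,0,0,0],[0,0,0,0,0],[0,0,0,0,0]]]' 60 && python3 -c "
from h import *
s=state();print(s['eef_pos'],s['tcp_rot'],s['wrist_force'],s['width'])"
```

```text
time: 31.48
eef_pos: [558.3, -296.0, 51.0]
tcp_rot: [179.9, -0.0, 50.0]
wrist_force: [-2.8, 0.6, 1.2]
width: 25.0
time: 32.1
eef_pos: [557.8, -295.6, 49.8]
tcp_rot: [-180.0, 0.0, 40.1]
wrist_force: [-0.8, 0.3, 0.1]
width: 48.0
time: 32.72
eef_pos: [557.8, -295.6, 49.8]
tcp_rot: [-180.0, 0.0, -11.6]
wrist_force: [0.4, -0.3, 0.5]
width: 50.4
time: 33.35
eef_pos: [557.9, -295.6, 49.9]
tcp_rot: [180.0, 0.0, -39.8]
wrist_force: [0.9, -0.2, 0.4]
width: 25.9
time: 33.98
eef_pos: [557.8, -295.7, 49.9]
tcp_rot: [180.0, 0.0, -39.9]
wrist_force: [-0.4, -0.3, -2.3]
width: 23.9
[ 557.80564329 -295.70897657   49.90995637] [ 1.79992340e+02  7.77094345e-03 -3.99429311e+01] [-0.42148166 -0.31820577 -2.29362604] 23.895507528863483
```

```bash
python3 -m creep '[[[0,0,-1,0,0],[0,0,-3,0,0],[0,0,-6,0,0],[0,0,-8,0,0],[0,0,-8,0,0]]]' 60 && python3 p.py '[557.8,-295.7,49.9,-39.9]' '[0,0,-8,0]' '[555.6,205.3,120,-23]'
```

```text
time: 34.6
eef_pos: [558.8, -296.2, 132.2]
tcp_rot: [-180.0, -0.2, -39.9]
wrist_force: [0.2, -0.6, -2.6]
width: 23.7
cmd [557.8, -295.7, 129.9, -39.9]
row [-32.3054 -38.2939   0.99    -0.295 ] for [555.6, 205.3, 120, -23]
```

```bash
python3 -m creep '[[[-3.87,-4.59,0,0,0],[-7.74,-9.18,0,0,0],[-11.61,-13.77,0,0,0],[-15.48,-18.36,0,0,0],[-19.35,-22.95,0,0,0]]]' && python3 -m creep '[[[-3.87,-4.59,0,-0.05,0],[-7.74,-9.18,0,-0.1,0],[-11.5,-13.6,0,-0.2,0],[-12.96,-15.34,0.6,-0.295,0],[-12.96,-15.34,0.99,-0.295,0]]]' && python3 -c "
from h import *
s=state();print(s['eef_pos'],s['tcp_rot'],s['wrist_force'],s['width'])"
```

```text
time: 35.22
eef_pos: [556.1, 6.5, 129.1]
tcp_rot: [180.0, 0.1, -40.0]
wrist_force: [0.9, -0.2, -2.8]
width: 23.6
time: 35.85
eef_pos: [554.9, 207.1, 118.6]
tcp_rot: [179.9, 0.1, -22.9]
wrist_force: [0.9, 0.1, -2.6]
width: 23.5
[554.90334786 207.07923711 118.63592797] [ 1.79934050e+02  1.02330311e-01 -2.28641542e+01] [ 0.89963823  0.06361208 -2.60964677] 23.533343555215097
```

```bash
python3 -m creep '[[[0,0,0.6,0,0],[0,0,1.3,0,0],[0,0,1.5,0,0],[0,0,1.5,0,0],[0,0,1.5,0,0]]]'
python3 - <<'E'
from h import *
s=state();print(s['eef_pos'],s['tcp_rot'],s['wrist_force'],s['moment'])
c=[*s['eef_pos'],s['tcp_rot'][2]];print(shift(c,[555.6,205.4,100,-23]))
E
```

```text
time: 36.48
eef_pos: [556.3, 205.1, 105.4]
tcp_rot: [-180.0, -0.0, -23.1]
wrist_force: [0.6, -0.3, -2.6]
width: 24.0
[556.27289671 205.116029   105.36734675] [-1.79985765e+02 -2.58465774e-02 -2.30740492e+01] [ 0.57297799 -0.31637636 -2.58003693] [0.03118922 0.01707537 0.01943169]
[-7.300e-02  2.000e-04  5.367e-01 -1.300e-03]
```

```bash
python3 -m creep '[[[-0.05,0,0.3,0,0],[-0.05,0,0.5,0,0],[-0.05,0,0.6,0,0],[-0.05,0,0.6,0,0],[-0.05,0,0.6,0,0]]]'
python3 - <<'E'
from h import *
s=state();print(s['eef_pos'],s['tcp_rot'],s['wrist_force'],s['moment'])
E
python3 -m creep '[[[0,0,0.2,0,0],[0,0,0.3,0,0],[0,0,0.3,0,0],[0,0,0.3,0,0],[0,0,0.3,0,0]]]'
python3 - <<'E'
from h import *
s=state();print(s['eef_pos'],s['tcp_rot'],s['wrist_force'],s['moment'])
E
```

```text
time: 37.1
eef_pos: [555.6, 205.5, 99.1]
tcp_rot: [180.0, -0.0, -23.0]
wrist_force: [0.8, 0.1, -3.2]
width: 23.5
[555.62310177 205.5366718   99.13806864] [ 1.79999312e+02 -8.69912167e-03 -2.30423811e+01] [ 0.75011429  0.07178756 -3.16136974] [0.05007427 0.0082553  0.08009509]
time: 37.72
eef_pos: [555.6, 205.5, 96.1]
tcp_rot: [180.0, -0.0, -23.0]
wrist_force: [-0.2, 0.0, -2.7]
width: 23.5
[555.59197364 205.50661054  96.10355163] [ 1.79996502e+02 -3.22579523e-03 -2.30450258e+01] [-0.24396975  0.00374197 -2.65302269] [0.01410044 0.07970863 0.00171295]
```

```bash
python3 -m creep '[[[0,0,0.2,0,0],[0,0,0.4,0,0],[0,0,0.5,0,0],[0,0,0.5,0,0],[0,0,0.5,0,0]]]'
python3 - <<'E'
from h import *
s=state();print(s['eef_pos'],s['tcp_rot'],s['wrist_force'],s['moment'])
E
python3 -m creep '[[[0,0,0.1,0,0],[0,0,0.2,0,0],[0,0,0.3,0,0],[0,0,0.35,0,0],[0,0,0.35,0,0]]]'
python3 - <<'E'
from h import *
s=state();print(s['eef_pos'],s['tcp_rot'],s['wrist_force'],s['moment'])
E
```

```text
time: 38.35
eef_pos: [555.6, 205.5, 91.1]
tcp_rot: [180.0, -0.0, -23.0]
wrist_force: [-0.2, 1.1, -3.0]
width: 23.7
[555.63035648 205.51168824  91.11507289] [ 1.79998292e+02 -7.45045690e-03 -2.30455592e+01] [-0.15312016  1.13025498 -3.04713002] [ 0.0461613   0.0772334  -0.03086857]
time: 38.98
eef_pos: [555.6, 205.5, 88.8]
tcp_rot: [-180.0, -0.0, -23.0]
wrist_force: [-2.7, -0.8, 6.7]
width: 23.9
[555.62553552 205.48230854  88.84304773] [-1.79984860e+02 -3.98145634e-02 -2.30402991e+01] [-2.66692889 -0.76183933  6.7318817 ] [-0.12407264  0.69460877  0.06762863]
```

Contact came exactly at the predicted seat height (TCP 88.8, against 88.9). I'll check with a picture.

```bash
python3 -m creep '[[[0,0,0.05,0,0],[0,0,0.05,0,0],[0,0,0.05,0,0],[0,0,0.05,0,0],[0,0,0.05,0,0]]]' 60
python3 - <<'E'
from h import *
im=camera("scene")[:,:,::-1];cv2.imwrite("pics/sceneE.png",cv2.resize(im[130:260,180:450],None,fx=2.9,fy=2.9,interpolation=cv2.INTER_CUBIC))
cv2.imwrite("pics/sceneE2.png",cv2.resize(im[150:230,340:440],None,fx=7,fy=7,interpolation=cv2.INTER_CUBIC))
s=state();print(s['eef_pos'],s['wrist_force'],s['width'])
E
```

```text
time: 39.6
eef_pos: [555.6, 205.5, 88.9]
tcp_rot: [-180.0, -0.1, -23.0]
wrist_force: [-3.9, -1.7, 10.1]
width: 23.9
[555.63738502 205.47713267  88.83845765] [-4.73861891 -2.23222291 10.55111053] 23.779772957120528
```

View pics/sceneE.png

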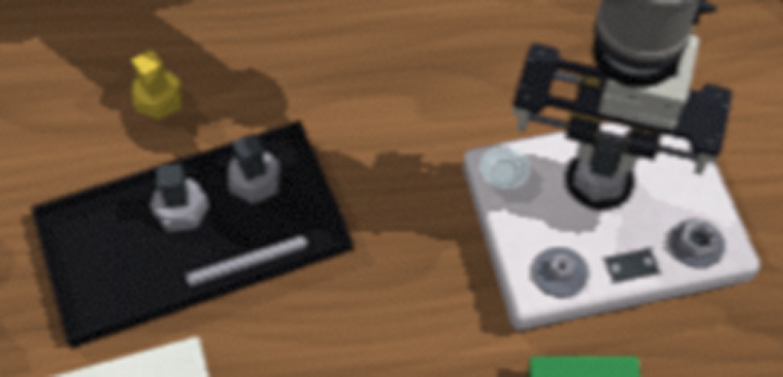

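View pics/sceneE2.png

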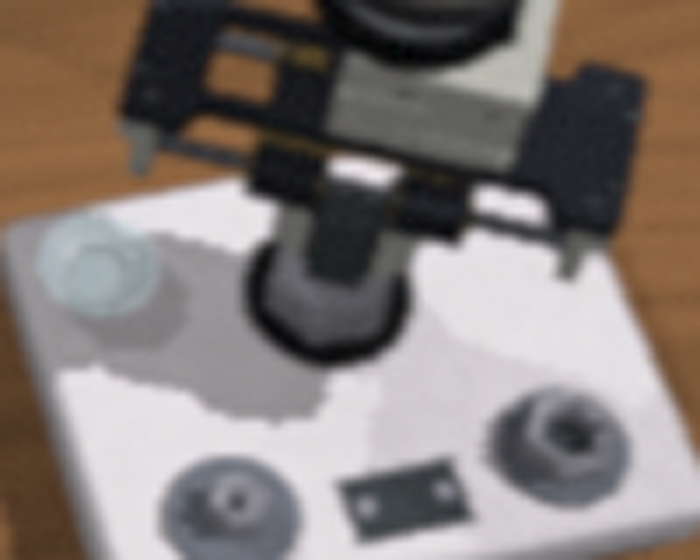

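The skirt sits concentric and flat on the boss (crop 330,295) with its head in the jaws. The other two sockets stand upright in the tray (180,200 and 255,170), and the tweezers and dish look untouched. I'm handing the job in.

```bash
python3 -c "
from plant import *
print(job_done());s=state();print(s['eef_pos'],s['wrist_force'],s['width'])"
```

```text
the job is handed in; nothing more can be done
None
the job is handed in; nothing more can be done
```

The third socket I tried, on the robot's right (-y) end of the tray row, fits the nut. It is fully seated on the boss and still held in the gripper at about 60 N. I handed the job in at about 40 s of the 72 s allowed.

| Socket tried | Result on the nut |
|---|---|
| Left end of the row | Stopped 9 mm above the boss; eased to about 7 mm under side-to-side pressing, then held at 22 N |
| Middle of the row | Stopped about 14.5 mm above the boss under up to 35 N, including small shifts and turns |
| Right end of the row | Slid down with no contact and stopped at TCP z 88.84 mm, against 88.9 mm predicted for full seating, with about 10 N of upward force |

- **Wrong sockets:** both are back in the tray. The last picture shows them upright, and the tweezers, small dish and yellow look-alike in view look unmoved.
- **One check that disagreed:** the first socket's final stop of about 7 mm is below the stated 9 to 15 mm for a wrong socket. It had not slipped in the grip: when I set it back in the tray it touched down at its original height. I took it as wrong because it stayed up, and the third socket's clean drop supports that.
- **Seated socket:** the last picture shows its skirt flat and centred on the boss.

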